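# Square a bowl blank into the marking-out corner

## Robot

A 6-joint arm with a two-finger parallel gripper is mounted at the origin on the work surface. World frame = base frame: x ahead of the robot, y to its left, z up, the work surface at z = 0. Lengths are in mm, angles in rad, forces in N, time in s.
With the tool pointing down it reaches from about 400 to 925 mm from the base axis. Payload 12.5 kg.
Tool frame: the origin (TCP) lies on the centre line of the jaws, within the pads' length; the fingertips stand 17 mm ahead of it and the grasp point (between the pads) lies 2 mm behind it; z points along the fingers, y is the line along which they close (so a half turn about z gives the same grasp; the last joint's range is limited). The gripper opens to 95 mm and grips with 3 to 60 N. Pads are 20 mm wide; open, the fingers measure 119 mm over their backs; the gripper's body (75 mm by 180 mm) begins 59 mm behind the grasp point.
Start: joints at [1.173, 0.491, 1.559, -0, 1.092, -0.106], TCP at [179.78, 598.602, 231.661] pointing down, gripper open.
Joint ranges: [-3.1, 3.1], [-0.84, 2.19], [0.05, 2.79], [-1.13, 4.28], [0.06, 2.93], [-2.69, 2.69]. Speed limits (rad/s): [2.22, 2.22, 2.79, 3.14, 3.14, 3.14].

## Interface

Orientations are given as [roll, pitch, yaw] about the fixed x, y, z axes, in that order (R = Rz(yaw) Ry(pitch) Rx(roll)).
In Python, from cell import env gives the robot as it stands.
- The arm moves only by the tool drive_tool, never from a script. Its argument "deltas" is text: rows parted by semicolons, each of 4 numbers parted by spaces: the shift along the world's x, y, z normalised to -1 to 1, where 1 is 100 mm, then the turn about the world's z normalised to -1 to 1, where 1 is 180 degrees. A call has 1 to 10 rows; each row shifts and turns the commanded pose from where the row before left it; what a row does not reach is not made up. A row lasts 1/12 s, in which the tool goes at most 41.7 mm and 7.16 degrees, less where a joint would pass 70% of its speed; a pose out of reach is approached as far as the arm can. A call with a number of a shift or a turn outside -1 to 1 is refused whole. A call with a gripper value outside its range is refused whole. "gripper" is the closure, from 0 (fully open) to 1 (shut), set as the call begins (left out, the last holds). The fingers move at their own pace and stop on an object; the grip force is fixed at half the most. Time passes only in rows, so rows that do not move let the fingers close. It gives the time, the measured TCP pose, the force, the opening and the grip force at its end, in the units of the state.
- env.state(): the state, without advancing time (a new reading comes with each control period).
- env.read_camera(name): name is "scene" or "top"; returns (picture, depth): 480x640x3 uint8, red, green, blue; 480x640 float32, mm along the optical axis (not along the pixel's ray), 0 where there is no reading.
- env.camera_params(name): a dict with "mtx" (3x3 intrinsics, pixels), "camera_from_world" (4x4, takes a point from world to camera coordinates). Camera axes: x right, y down, z forward; pixel columns grow to the right and rows downward; lengths in mm; the calibration is good to about 2 mm. A picture is of the moment at which its call begins. camera_params takes no time and is no camera call.
- env.job_done(): hands the job in; it is judged then, once.
The state is a dict: "t": time; "joints": joint angles; "qvel": joint speeds; "tau": joint torques, N m; "eef_pos": TCP position; "tcp_rot": TCP orientation; "ft_force": force on the tool from outside, world axes, zero at the start; "moment": the same for the moment, N m; "opening": opening from 0.0 (shut) to 1.0 (fully open); "grip_force": force on a finger pad.
Only numpy, scipy, OpenCV 4.12 (cv2) and the standard library are available. Lean on these libraries where they do the work, as an engineer would, in place of code of your own. Each camera call takes 0.05 s, during which the arm holds its last target. There are 200 camera calls.

## Task

Square up the rectangular wooden blank for marking out: with the fingertips, push it along the bench until its long side lies flush against the long fence and its end butts up against the end stop. Only push it, never grip, lift or tip it; leave every other thing on the bench as it stands, and finish with the hand clear.

Things in the scene. Friction and masses are not known exactly. Their poses are not given: they have to be found in the camera images.
- blank: loose wooden blank lying flat, 100 (its x) x 150 (its y) x 40 mm high, about 0.4 kg, pencilled circle on top. It starts on the robot's side of the fence, within 0.45 rad of parallel, its long +x side towards the fence. Pushed far at one narrow spot it turns and can jam with a corner on the fence; two spread fingers along its long side push it square. Origin: centre of its underside, z up
- fence: long wooden batten fixed to the bench, 25 mm wide (its x), 500 mm long (its y), 30 mm high, across the robot's front, turned up to about 0.2 rad. Origin: centre of its underside; +x points away from the robot, so the face to push against is the plane x = -12.5 mm in this frame
- stop: end stop: short wooden block fixed to the bench square to the fence and touching its robot side, 80 mm long (its x, parallel to the fence's x), 30 mm wide (its y), 30 mm high. It stands near either the left or the right end of the fence; the blank butts against the 80 mm long face that looks towards the fence's middle, 15 mm from its centre. Origin: centre of its underside
- tin: Bystander: low round aluminium tin with lid, 45 mm across, 30 mm high, standing at the end of the long fence where the end stop is not. Origin: centre of its underside, z up
- finial: Bystander: small turned dark-wood finial, 32 mm across the foot, 52 mm high, standing near the fence. Origin: centre of its foot, z up
- cork: Bystander: cork sanding block, 45 x 70 x 30 mm, lying near the fence. Origin: centre of its underside, z up
- disc: Bystander: round wooden blank, 100 mm across, 35 mm high. Origin: centre of its underside, z up
- hollow: Bystander: squat turned wooden hollow form, 144 mm across, 104 mm high. Origin: centre of its foot, z up
- bowl: Bystander: open turned wooden bowl, 140 mm across, 60 mm high. Origin: centre of its foot, z up
- gouge: Bystander: turning gouge, 360 mm long and 27 mm thick, lying flat on the bench to the left of the robot, along its own x. Origin: under its middle
- mallet: Bystander: wooden mallet lying on the bench just beyond the fence and parallel to it, 240 mm long along its own x, head 70 mm thick. Origin: under its middle
Mind the look-alikes: they are no part of the job. Leave any blue look-alike of the stop alone. What is shaped like the blank but turquoise is not meant.

How it is judged (in metres and radians):
At the end, for the whole second after the job is handed in: The blank lies flat and at rest, its long side along the fence (centre within 4 mm of touching distance, turned less than 0.035 rad from the fence) and its end against the end stop's inner face (within 4 mm of touching) (x of blank in the frame of fence between -0.0665 and -0.055 m and ((y of stop in the frame of fence above 0 m and y of blank in the frame of stop between -0.094 and -0.082 m) or (y of stop in the frame of fence below 0 m and y of blank in the frame of stop between 0.082 and 0.094 m)) and angle between the x axis of blank and the x axis of fence, either way round below 0.035 rad and angle between blank's own z axis and vertical below 0.05 rad and height (world z) of blank below 0.005 m and linear speed of blank below 0.01 m/s).
It fails at once if the blank is lifted more than 12 mm or tipped more than 0.2 rad (height (world z) of blank above 0.012 m or angle between blank's own z axis and vertical above 0.2 rad).
It fails at once if another thing on the bench is moved more than 20 mm (distance of any of tin, finial, cork, disc, hollow, bowl, gouge, mallet from where it was at the start of the episode above 0.02 m).
It fails at once if a standing bystander is tipped over (angle between any of tin, finial, cork, disc, hollow, bowl's own z axis and vertical above 0.5 rad).
It also fails if it takes over 42 s, if anything falls off the work surface, if the arm or the gripper's body presses on something with over 40 N, if the wrist force passes 120 N, or if a joint passes its speed limit or range.

## Working session

There is one attempt and no reset: what is moved stays moved. The work goes in short steps, Python scripts to look and compute and a tool call to move; the robot and the scene stay as the last step left them, time stands still between calls to the robot, and variables do not carry over. Pictures are saved under pics/ and viewed, at most 10 in all, crops included, and the job is handed in when it is done.

Besides the shell and the picture viewer there is one more tool, called after "Emit:" as name(argument=value, ...), one argument or row to a line, values as JSON. drive_tool: Moves the arm, as the interface text tells. Its arguments: {"type":"object","properties":{"deltas":{"type":"string"},"gripper":{"type":"number"}},"required":["deltas"]}

```bash
mkdir -p pics; python3 - <<'E'
from cell import env
import cv2,numpy as np
for n in("top","scene"):
    p,d=env.read_camera(n); cv2.imwrite(f"pics/{n}0.png",p[:,:,::-1]); np.savez(f"{n}0.npz",p=p,d=d)
    c=env.camera_params(n); print(n,c)
print(env.state())
E
```

```text
top {'mtx': array([[524.08552528,   0.        , 325.75368018],
       [  0.        , 524.08552528, 245.36378346],
       [  0.        ,   0.        ,   1.        ]]), 'camera_from_world': array([[ 1.54010577e-02, -9.99874852e-01,  3.61759104e-03,
        -2.14587551e+01],
       [-9.97461864e-01, -1.56152337e-02, -6.94693794e-02,
         5.65722846e+02],
       [ 6.95171750e-02, -2.53850719e-03, -9.97577525e-01,
         1.60074722e+03],
       [ 0.00000000e+00,  0.00000000e+00,  0.00000000e+00,
         1.00000000e+00]])}
scene {'mtx': array([[604.35864985,   0.        , 304.69931897],
       [  0.        , 604.35864985, 232.29044095],
       [  0.        ,   0.        ,   1.        ]]), 'camera_from_world': array([[-6.70963177e-01,  7.41488317e-01, -1.86841971e-03,
         3.85416478e+02],
       [ 6.36438483e-01,  5.74608344e-01, -5.14559334e-01,
        -3.30355961e+02],
       [-3.80466125e-01, -3.46439500e-01, -8.57452740e-01,
         1.65442636e+03],
       [ 0.00000000e+00,  0.00000000e+00,  0.00000000e+00,
         1.00000000e+00]])}
{'t': 0.1, 'joints': array([ 1.17340012e+00,  4.91499758e-01,  1.55941196e+00,  5.93804761e-06,
        1.09167657e+00, -1.05596108e-01]), 'qvel': array([ 0.000552  , -0.00089918, -0.00059487, -0.00060226, -0.00092877,
        0.00012066]), 'tau': array([ 3.49224727e-03, -6.13628197e+01, -2.58608615e+01,  6.94485102e-02,
        4.69749235e-02, -5.45788055e-05]), 'eef_pos': array([179.69349201, 598.39900776, 231.11179575]), 'tcp_rot': array([-3.14060311e+00, -1.10177822e-04,  2.84978976e+00]), 'ft_force': array([ 0.42800539,  0.66423058, -0.14032668]), 'moment': array([-0.01996184, -0.00101814,  0.04590485]), 'grip_force': 0.0, 'opening': 1.0027949936895744}
```

View pics/top0.png

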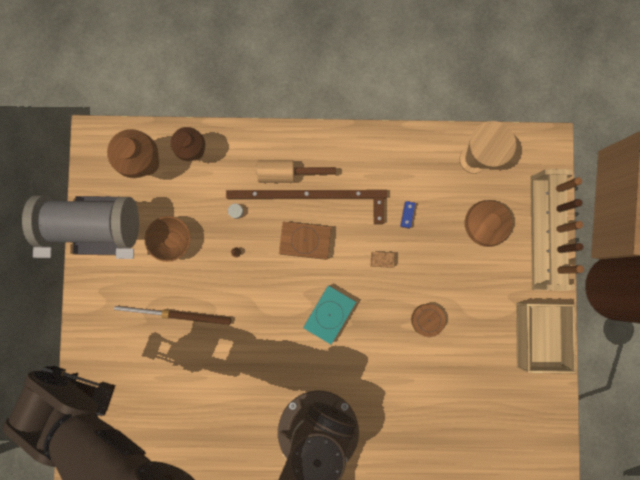

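View pics/scene0.png

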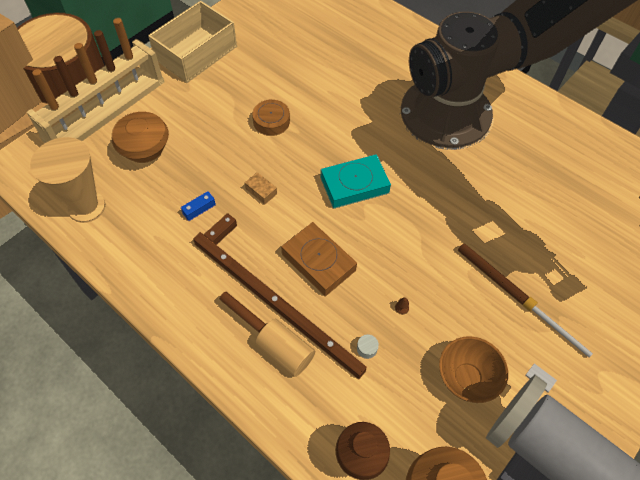

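The top view shows brown rectangle at (307,240), which has the blank's shape and wood colour. The turquoise one at (331,314) is the look-alike. The dark-brown stop is at (380,209), touching the fence (row 194); the blue block at (409,214) is its look-alike. Other things near the path are the tin (236,211), the finial (237,252), and the cork (384,259). Next I'll confirm with a crop and measure.

```bash
cat > h.py <<'E'
import cv2,numpy as np
from cell import env
def ray(n,uv,z):
    c=env.camera_params(n);T=np.array(c["camera_from_world"]);R,t=T[:3,:3],T[:3,3]
    uv=np.atleast_2d(uv).astype(float)
    d=(R.T@np.linalg.inv(c["mtx"])@np.c_[uv,np.ones(len(uv))].T).T
    o=-R.T@t
    return (o+d*((z-o[2])/d[:,2])[:,None])[:,:2]
def comps(n,p,zmin,roi,hsvmax):
    hsv=cv2.cvtColor(p,cv2.COLOR_RGB2HSV)
    m=((hsv[...,2]<hsvmax)*255).astype(np.uint8)
    k=np.zeros_like(m);x0,y0,x1,y1=roi;k[y0:y1,x0:x1]=m[y0:y1,x0:x1]
    return cv2.findContours(k,cv2.RETR_EXTERNAL,cv2.CHAIN_APPROX_NONE)[0]
E
python3 - <<'E'
from h import *
p=np.load("top0.npz")["p"]
for u,v in[(307,240),(290,235),(300,194),(250,194),(380,212),(270,240),(350,230),(384,259),(237,252)]:print((u,v),p[v,u],end=' ')
c=cv2.resize(p[170:280,215:425],None,fx=3.8,fy=3.8,interpolation=cv2.INTER_CUBIC)
hsv=cv2.cvtColor(p,cv2.COLOR_RGB2HSV)
for th in (110,130,150):
    print(th)
    for k in comps("top",p,0,(215,180,425,280),th):
        if cv2.contourArea(k)<30: continue
        r=cv2.minAreaRect(k); print(np.round(r[0],1),np.round(r[1],1),round(r[2],1))
cv2.imwrite("pics/crop.png",c[:,:,::-1])
E
```

```text
(307, 240) [130  88  55] (290, 235) [141  95  60] (300, 194) [101  67  44] (250, 194) [97 64 41] (380, 212) [102  67  45] (270, 240) [189 147  98] (350, 230) [185 143  95] (384, 259) [156 115  75] (237, 252) [70 51 33] 110
[237.  251.5] [ 7. 10.] 90.0
[306.5 207. ] [ 32. 159.] 90.0
130
[237.4 251.3] [ 8.9 12.1] 63.4
[330.5 242.1] [ 6.6 30.9] 9.0
[306.4 241.2] [23.6 28.6] 36.9
[243.2 211.3] [ 6.4 12.7] 9.5
[408.5 214.6] [12.8 26.9] 10.6
[307.5 206.5] [ 33. 161.] 90.0
150
[387.5 258. ] [14. 19.] 90.0
[237.5 251.5] [ 9. 13.] 90.0
[307.8 239.9] [53.7 34.2] 6.3
[242.3 211.6] [ 9.7 15.2] 12.1
[408.3 214.6] [13.5 27.2] 10.8
[307.5 207. ] [ 34. 163.] 90.0
[280.  181.5] [ 3. 42.] 90.0
```

View pics/crop.png

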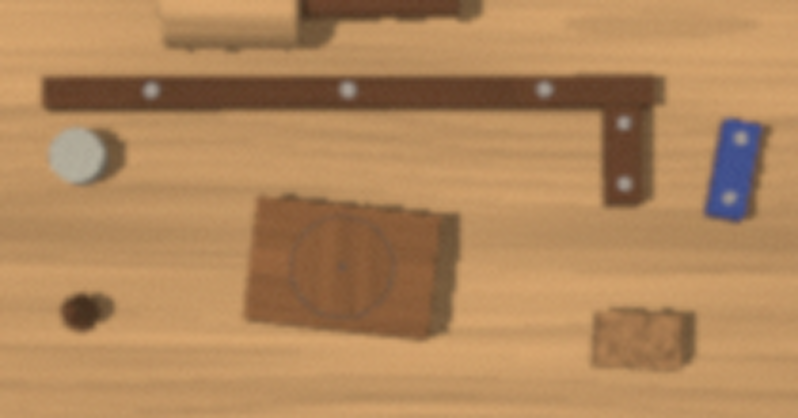

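The crop confirms the blank (circle on top), the brown stop touching the fence, and the blue look-alike off to the right. Shadows share the bench's hue, so I'll segment by saturation.

```bash
cat >> h.py <<'E'
def subedge(sat,pts,th):  # 1-D profile, first crossing
    i=np.where((sat[:-1]<th)&(sat[1:]>=th))[0][0]; return pts[i]+(th-sat[i])/(sat[i+1]-sat[i])*(pts[i+1]-pts[i])
def ratio(p): 
    p=cv2.GaussianBlur(p,(3,3),0).astype(np.float32); return p[...,0]/p[...,2]
def rect(n,p,roi,z,th=2.15):
    x0,y0,x1,y1=roi;r=ratio(p);m=np.zeros(r.shape,np.uint8);m[y0:y1,x0:x1]=(r[y0:y1,x0:x1]>th)*255
    m=cv2.morphologyEx(m,cv2.MORPH_OPEN,np.ones((3,3),np.uint8))
    k=max(cv2.findContours(m,cv2.RETR_EXTERNAL,cv2.CHAIN_APPROX_NONE)[0],key=cv2.contourArea)
    w=ray(n,cv2.convexHull(k)[:,0],z).astype(np.float32)
    return cv2.minAreaRect(w),cv2.minAreaRect(k)
E
python3 - <<'E'
from h import *
p=np.load("top0.npz")["p"]; r=ratio(p)
print(np.round(r[240,262:360:4],2)); print(np.round(r[186:206,300],2)); print(np.round(r[210,365:400],2))
V=p.max(2).astype(float)
# fence near face: V along rows upward
us=[u for u in range(232,372) if not 228<u<252]
e=[subedge(-V[206:190:-1,u],np.arange(206,190,-1.),-130) for u in us]
w=ray("top",np.c_[us,e],30); a=np.polyfit(w[:,1],w[:,0],1);print("fence face x=",a,"res",np.std(w[:,0]-np.polyval(a,w[:,1])), "angle",-np.arctan(a[0]))
vs=range(202,220)
e=[subedge(-V[v,365:385],np.arange(365,385.),-130) for v in vs]
w=ray("top",np.c_[e,vs],30);b=np.polyfit(w[:,0],w[:,1],1);print("stop face y=",b)
print("blank",rect("top",p,(270,212,350,275),40))
for nm,uv,z in[("tin",(235,211),30),("fin",(236,251),52),("cork",(383,259),30),("corkTL",(372,252),30),("stopend",(380,224),30),("stop right",(386,215),30)]:print(nm,ray("top",uv,z))
E
```

```text
[1.92 1.92 1.93 1.91 1.95 2.39 2.41 2.27 2.38 2.4  2.34 2.14 2.32 2.34
 2.1  2.37 2.39 2.02 1.92 1.91 1.92 1.94 1.94 1.92 1.91]
[1.93 1.93 1.93 1.95 2.07 2.24 2.36 2.38 2.3  2.33 2.26 2.18 2.07 1.97
 1.95 1.93 1.92 1.94 1.93 1.93]
[1.93 1.93 1.92 1.92 1.94 1.93 1.95 1.94 2.   2.15 2.29 2.3  2.3  2.35
 2.35 2.3  2.27 2.25 2.1  2.04 1.97 1.94 1.95 1.94 1.94 1.92 1.92 1.92
 1.92 1.93 1.91 1.92 1.92 1.94 1.92]
fence face x= [-1.75537294e-02  7.10446654e+02] res 0.34046250996998406 angle 0.01755192679550665
stop face y= [ 2.35764059e-02 -1.74105853e+02]
blank (((580.8965454101562, 51.77183151245117), (147.67813110351562, 99.12648010253906), 84.77191162109375), ((304.743896484375, 239.80487060546875), (48.258583068847656, 32.35643768310547), 6.340191841125488))
tin [[667.12662802 268.88280688]]
fin [[542.39157077 258.71648542]]
cork [[ 526.08845862 -188.90076963]]
corkTL [[ 547.06983363 -154.94696417]]
stopend [[ 633.88738668 -178.80843358]]
stop right [[ 662.100809   -197.10024712]]
```

Emit:
drive_tool(
  deltas="0.15 -0.28 0 0.005;0.15 -0.28 0 0.005;0.15 -0.28 0 0.005;0.15 -0.28 0 0.005;0.15 -0.28 0 0.005;0.15 -0.28 0 0.005;0.15 -0.28 0 0.005;0.15 -0.28 0 0.005;0.15 -0.28 0 0.005;0.15 -0.28 0 0.005",
  gripper=0,
)

```text
t: 0.93
eef_pos: [330.1, 317.2, 231.6]
tcp_rot: [-3.142, -0.0, 3.008]
ft_force: [0.2, -0.4, -0.0]
opening: 1.002
grip_force: 0.0
```

Emit:
drive_tool(
  deltas="0.16 -0.27 0 0.005;0.16 -0.27 0 0.005;0.16 -0.27 0 0.005;0.16 -0.27 0 0.005;0.16 -0.27 0 0.005;0.16 -0.27 0 0.005;0.16 -0.27 0 0.005;0.16 -0.27 0 0.005;0.16 -0.27 0 0.005;0 0 0 0",
)

```text
t: 1.77
eef_pos: [476.0, 72.1, 231.4]
tcp_rot: [-3.141, 0.001, -3.137]
ft_force: [-0.3, 0.9, -0.2]
opening: 1.003
grip_force: 0.0
```

Emit:
drive_tool(
  deltas="0.12 -0.1 -0.3 0.004;0.12 -0.1 -0.3 0;0 0 -0.3 0;0 0 -0.3 0;0 0 -0.3 0;0 0 -0.3 0;0 0 -0.15 0;0 0 -0.08 0;0 0 0 0;0 0 0 0",
)

```text
t: 2.6
eef_pos: [497.9, 55.8, 29.0]
tcp_rot: [3.141, -0.0, -3.122]
ft_force: [-0.5, 0.2, 0.5]
opening: 0.998
grip_force: 0.0
```

Emit:
drive_tool(
  deltas="0.08 0 0 0;0.08 0 0 0;0.08 0 0 0;0.08 0 0 0;0.08 0 0 0;0.08 0 0 0;0.08 0 0 0;0 0 0 0",
)

```text
t: 3.27
eef_pos: [555.6, 55.6, 28.9]
tcp_rot: [3.142, 0.002, -3.122]
ft_force: [0.1, -0.6, -0.3]
opening: 0.999
grip_force: 0.0
```

Emit:
drive_tool(
  deltas="0.07 0 0 0;0.07 0 0 0;0.07 0 0 0;0.07 0 0 0;0.05 0 0 0;0.05 0 0 0;0 0 0 0",
)

```text
t: 3.85
eef_pos: [593.0, 55.5, 28.7]
tcp_rot: [3.142, 0.001, -3.122]
ft_force: [-0.1, -0.1, -0.4]
opening: 1.0
grip_force: 0.0
```

```bash
python3 - <<'E'
from h import *
p,d=env.read_camera("scene"); cv2.imwrite("pics/s1.png",p[120:320,160:440][:,:,::-1].repeat(2,0).repeat(2,1))
E
```

```text
(no output)
```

View pics/s1.png

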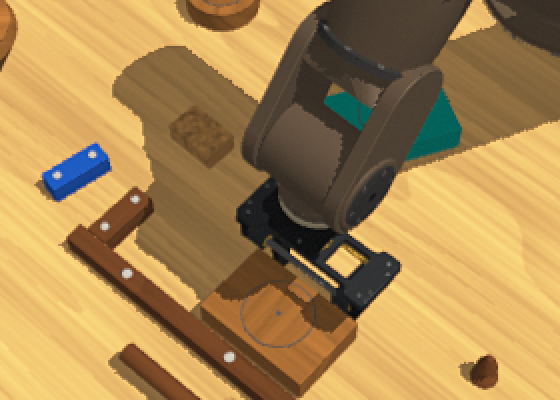

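The picture shows the blank parallel to the fence, with its long side a few mm short of it. I'll ease it in until the force rises.

Emit:
drive_tool(
  deltas="0.03 0 0 0;0.02 0 0 0;0 0 0 0",
)

```text
t: 4.15
eef_pos: [597.1, 55.6, 28.6]
tcp_rot: [3.142, 0.0, -3.122]
ft_force: [-0.3, 0.4, -0.7]
opening: 0.996
grip_force: 0.2
```

Emit:
drive_tool(
  deltas="0.02 0 0 0;0 0 0 0",
)

```text
t: 4.32
eef_pos: [599.0, 55.6, 28.7]
tcp_rot: [3.142, 0.0, -3.122]
ft_force: [-1.6, 0.3, 1.5]
opening: 1.002
grip_force: 0.9
```

Emit:
drive_tool(
  deltas="0.02 0 0 0;0 0 0 0",
)

```text
t: 4.48
eef_pos: [601.1, 55.6, 28.7]
tcp_rot: [3.142, 0.0, -3.122]
ft_force: [-2.3, -0.0, -0.5]
opening: 1.005
grip_force: 0.9
```

Emit:
drive_tool(
  deltas="0.02 0 0 0;0 0 0 0;0 0 0 0",
)

```text
t: 4.73
eef_pos: [603.0, 55.6, 28.7]
tcp_rot: [3.141, 0.001, -3.122]
ft_force: [-1.9, 0.2, 0.3]
opening: 1.001
grip_force: 0.8
```

Emit:
drive_tool(
  deltas="0.02 0 0 0;0 0 0 0",
)

```text
t: 4.9
eef_pos: [603.1, 55.6, 28.7]
tcp_rot: [3.141, -0.004, -3.123]
ft_force: [-12.6, -1.2, 8.3]
opening: 0.999
grip_force: 5.7
```

Emit:
drive_tool(
  deltas="-0.1 0 0 0;-0.15 0 0 0;0 0 0.3 0;0 0 0.4 0;0.2 0.3 0 0;0.3 0.3 0 0;0.2 0.3 0 0;0.1 0.2 0 0;0 0 0 0;0 0 0 0",
  gripper=1,
)

```text
t: 5.73
eef_pos: [659.6, 166.1, 98.3]
tcp_rot: [3.141, 0.001, -3.121]
ft_force: [0.1, -1.1, 0.2]
opening: 0.358
grip_force: 0.0
```

```bash
python3 - <<'E'
from h import *
print(env.state()["eef_pos"],env.state()["opening"])
p,d=env.read_camera("top");cv2.imwrite("pics/t2.png",cv2.resize(p[150:300,200:440],None,fx=3.3,fy=3.3)[:,:,::-1])
E
```

```text
[659.57976683 166.06313207  98.29811353] 0.3577633023048172
```

View pics/t2.png

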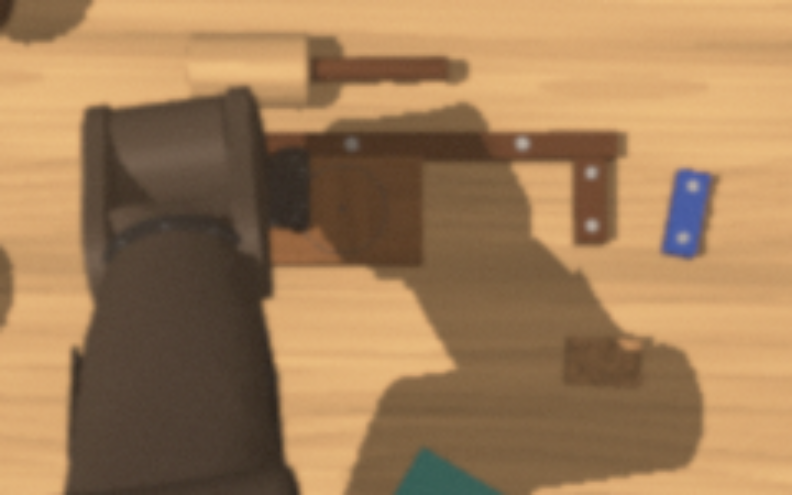

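The blank is flush against the fence (crop row 158). Its right end is at crop column 422 and the stop face at 573, so it has about 135 mm to go.

Emit:
drive_tool(
  deltas="0.02 0 -0.2 0;0 0 -0.3 0;0 0 -0.2 0;0 0 0 0;0 -0.1 0 0;0 -0.1 0 0;0 -0.05 0 0;0 -0.05 0 0",
)

```text
t: 6.45
eef_pos: [662.0, 134.0, 30.4]
tcp_rot: [3.141, 0.002, -3.124]
ft_force: [0.2, 5.3, 3.5]
opening: 0.005
grip_force: 2.5
```

Emit:
drive_tool(
  deltas="0.001 -0.06 0 0;0.001 -0.06 0 0;0.001 -0.06 0 0;0.001 -0.06 0 0;0.001 -0.06 0 0;0.001 -0.06 0 0;0.001 -0.06 0 0;0.001 -0.06 0 0;0.001 -0.06 0 0;0.001 -0.06 0 0",
)

```text
t: 7.28
eef_pos: [663.0, 75.2, 30.3]
tcp_rot: [3.141, 0.003, -3.122]
ft_force: [-0.4, 6.4, 6.1]
opening: 0.004
grip_force: 3.5
```

Emit:
drive_tool(
  deltas="0.001 -0.06 0 0;0.001 -0.06 0 0;0.001 -0.06 0 0;0.001 -0.06 0 0;0.001 -0.06 0 0;0.001 -0.06 0 0;0.001 -0.06 0 0;0.001 -0.06 0 0;0.001 -0.06 0 0;0 0 0 0",
)

```text
t: 8.12
eef_pos: [663.8, 20.3, 30.1]
tcp_rot: [3.141, 0.002, -3.123]
ft_force: [0.4, 1.0, 0.1]
opening: 0.006
grip_force: 0.2
```

```bash
python3 - <<'E'
from h import *
p,d=env.read_camera("top");cv2.imwrite("pics/t3.png",cv2.resize(p[150:300,200:440],None,fx=3.3,fy=3.3)[:,:,::-1])
E
```

```text
(no output)
```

View pics/t3.png

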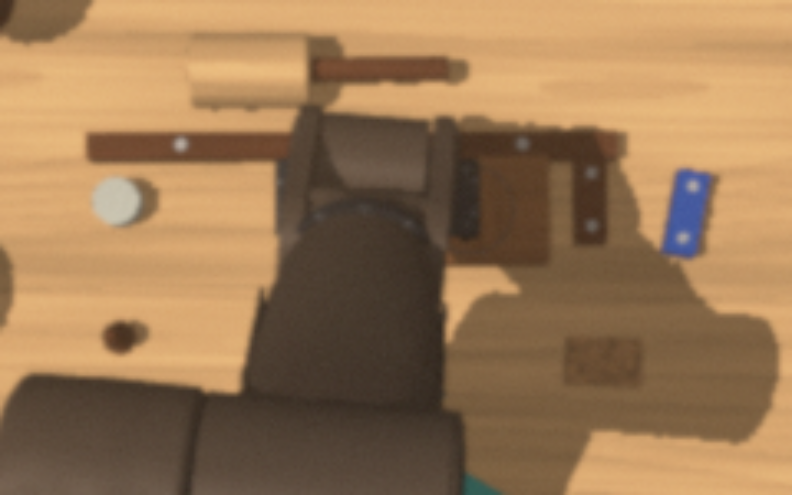

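The blank is still flush with the fence. Its right end is at column 550 and the stop face at 573, so about 20 mm remain.

Emit:
drive_tool(
  deltas="0 -0.05 0 0;0 -0.05 0 0;0 -0.03 0 0;0 -0.02 0 0;0 0 0 0",
)

```text
t: 8.58
eef_pos: [663.4, 6.1, 29.4]
tcp_rot: [3.141, 0.001, -3.122]
ft_force: [-0.4, 2.4, 2.0]
opening: 0.003
grip_force: 1.6
```

Emit:
drive_tool(
  deltas="0 -0.02 0 0;0 0 0 0;0 0 0 0",
)

```text
t: 8.83
eef_pos: [663.4, 4.3, 29.2]
tcp_rot: [3.141, 0.001, -3.122]
ft_force: [-0.1, 4.1, 4.6]
opening: 0.006
grip_force: 2.5
```

Emit:
drive_tool(
  deltas="0 -0.02 0 0;0 0 0 0;0 0 0 0",
)

```text
t: 9.08
eef_pos: [663.4, 2.3, 29.2]
tcp_rot: [3.141, 0.001, -3.122]
ft_force: [0.3, 5.8, 5.1]
opening: 0.002
grip_force: 2.8
```

Emit:
drive_tool(
  deltas="0 -0.015 0 0;0 0 0 0;0 0 0 0",
)

```text
t: 9.33
eef_pos: [663.4, 0.8, 29.2]
tcp_rot: [3.141, 0.001, -3.122]
ft_force: [0.1, 5.2, 5.6]
opening: 0.004
grip_force: 2.9
```

Emit:
drive_tool(
  deltas="0 -0.015 0 0;0 0 0 0",
)

```text
t: 9.5
eef_pos: [663.3, -0.6, 29.2]
tcp_rot: [3.141, 0.001, -3.122]
ft_force: [0.2, 5.9, 5.8]
opening: 0.005
grip_force: 3.0
```

Emit:
drive_tool(
  deltas="0 -0.015 0 0;0 0 0 0",
)

```text
t: 9.67
eef_pos: [663.3, -2.1, 29.2]
tcp_rot: [3.141, 0.001, -3.122]
ft_force: [0.4, 4.6, 5.3]
opening: 0.001
grip_force: 3.0
```

Emit:
drive_tool(
  deltas="0 -0.015 0 0;0 0 0 0",
)

```text
t: 9.83
eef_pos: [663.3, -3.6, 29.2]
tcp_rot: [3.141, 0.001, -3.122]
ft_force: [-0.5, 6.0, 6.1]
opening: 0.007
grip_force: 3.0
```

Emit:
drive_tool(
  deltas="0 -0.01 0 0;0 0 0 0",
)

```text
t: 10.0
eef_pos: [663.3, -4.5, 29.2]
tcp_rot: [3.141, 0.001, -3.122]
ft_force: [0.7, 5.3, 6.5]
opening: 0.004
grip_force: 3.3
```

```bash
python3 - <<'E'
from h import *
p,d=env.read_camera("top");a=cv2.resize(p[180:250,300:400],None,fx=6,fy=6)
q,_=env.read_camera("scene");b=cv2.resize(q[180:300,180:350],None,fx=4,fy=4)
a=cv2.copyMakeBorder(a[:,:],0,60,0,0,cv2.BORDER_CONSTANT)
cv2.imwrite("pics/t4.png",a[:,:,::-1]);cv2.imwrite("pics/s4.png",b[:,:,::-1])
E
```

```text
(no output)
```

View pics/t4.png

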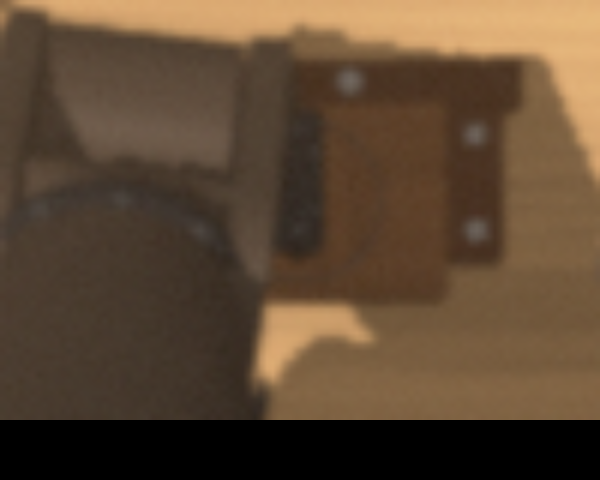

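View pics/s4.png

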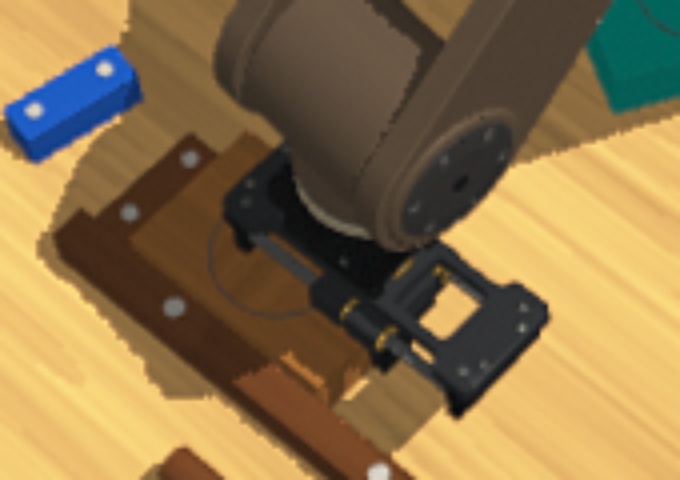

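The blank is now flush with the fence and almost touching the stop (top crop column 445). I'll push it gently the rest of the way until it butts.

Emit:
drive_tool(
  deltas="0 -0.015 0 0;0 0 0 0",
)

```text
t: 10.27
eef_pos: [663.3, -4.7, 29.2]
tcp_rot: [3.14, 0.001, -3.122]
ft_force: [-0.1, 14.6, 6.2]
opening: 0.009
grip_force: 7.8
```

Emit:
drive_tool(
  deltas="0 -0.015 0 0;0 0 0 0",
)

```text
t: 10.43
eef_pos: [663.3, -4.8, 29.3]
tcp_rot: [3.138, 0.001, -3.122]
ft_force: [2.2, 23.4, 7.9]
opening: 0.001
grip_force: 12.3
```

Emit:
drive_tool(
  deltas="0 0.1 0 0;0 0.2 0 0;0 0 0.3 0;0 0 0.4 0;-0.3 -0.1 0 0;-0.3 -0.3 0 0;-0.23 -0.3 0 0;0 -0.3 0 0;0 -0.12 0 0;0 0 0 0",
  gripper=0,
)

```text
t: 11.27
eef_pos: [580.7, -92.1, 98.8]
tcp_rot: [-3.141, 0.0, -3.125]
ft_force: [0.4, -0.4, 0.8]
opening: 0.648
grip_force: 0.0
```

Emit:
drive_tool(
  deltas="0 0.03 0 0;0 0.03 0 0;0 0 0 0;0 0 0 0;0 0 -0.2 0;0 0 -0.3 0;0 0 -0.2 0;0.1 0 0 0;0.1 0 0 0;0 0 0 0",
)

```text
t: 12.1
eef_pos: [602.1, -82.7, 28.2]
tcp_rot: [-3.142, 0.001, -3.121]
ft_force: [0.5, -0.3, 0.2]
opening: 1.0
grip_force: 0.0
```

Emit:
drive_tool(
  deltas="0.02 0 0 0;0.02 0 0 0;0 0 0 0",
)

```text
t: 12.35
eef_pos: [604.7, -83.2, 28.9]
tcp_rot: [-3.142, 0.0, -3.122]
ft_force: [-0.1, 0.1, 0.1]
opening: 0.999
grip_force: 0.0
```

Emit:
drive_tool(
  deltas="0.015 0 0 0;0 0 0 0",
)

```text
t: 12.52
eef_pos: [605.3, -83.1, 28.8]
tcp_rot: [3.141, -0.002, -3.122]
ft_force: [-5.4, 1.1, 3.0]
opening: 0.998
grip_force: 2.2
```

Emit:
drive_tool(
  deltas="0.01 0 0 0;0 0 0 0",
)

```text
t: 12.68
eef_pos: [605.4, -83.1, 28.8]
tcp_rot: [3.141, -0.004, -3.122]
ft_force: [-9.4, 1.6, 8.4]
opening: 1.003
grip_force: 5.0
```

Firm contact at exactly the expected x, 605.5. I'll back off, go clear, and verify.

Emit:
drive_tool(
  deltas="-0.1 0 0 0;-0.2 0 0 0;0 0 0.3 0;0 0 0.4 0;0 0 0.4 0;0 0 0.4 0;-0.1 0.35 0 0;-0.1 0.35 0 0;-0.1 0.35 0 0;-0.1 0.35 0 0",
)

```text
t: 13.52
eef_pos: [536.6, 57.7, 179.2]
tcp_rot: [3.142, 0.001, -3.123]
ft_force: [1.7, -1.0, 1.5]
opening: 0.996
grip_force: 0.0
```

Emit:
drive_tool(
  deltas="-0.1 0.35 0 0;-0.1 0.35 0 0;-0.1 0.35 0 0;-0.1 0.35 0 0;-0.1 0.35 0 0;-0.1 0.35 0 0;0 0.35 0 0;0 0.35 0 0;0 0 0 0;0 0 0 0",
)

```text
t: 14.35
eef_pos: [476.7, 338.0, 178.5]
tcp_rot: [3.141, 0.0, -3.12]
ft_force: [-0.1, -0.2, -0.2]
opening: 1.003
grip_force: 0.0
```

```bash
python3 - <<'E'
from h import *
print(env.state()["eef_pos"])
p,d=env.read_camera("top");cv2.imwrite("pics/t5.png",cv2.resize(p[150:300,200:440],None,fx=3.3,fy=3.3)[:,:,::-1])
V=p.max(2).astype(float);r=ratio(p)
def near(us,a,b): # near edge of blank from below
    e=[subedge(r[a:b:-1,u],np.arange(a,b,-1.),2.12) for u in us];w=ray("top",np.c_[us,e],40);return np.polyfit(w[:,1],w[:,0],1)
f=near(range(332,368),240,220);print("near edge",f,"centre x at y=-83:",np.polyval(f,-83)+50,"fence face there",710.4+.01755*83)
E
```

```text
[476.71632318 337.98031472 178.48240581]
near edge [-2.47498952e-02  6.12080448e+02] centre x at y=-83: 664.1346896765252 fence face there 711.85665
```

View pics/t5.png

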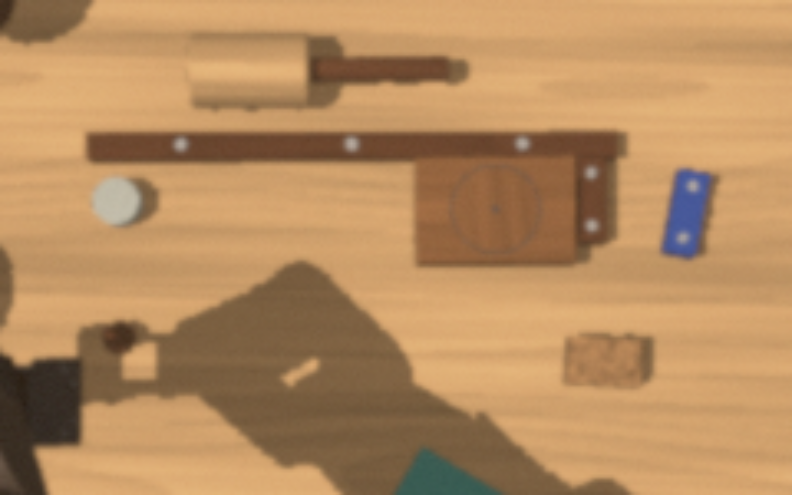

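The picture shows the blank flush with the fence (crop row 157) and butted against the stop (column 576). The near edge is within about 0.01 rad of the fence, and the tin, finial, cork and mallet are where they were. Handing in.

```bash
python3 -c "
from cell import env
print(env.job_done())"
```

```text
the job is handed in; nothing more can be done
None
```

I pushed the blank flush against the fence and up to the end stop, left everything else undisturbed with the hand clear, and handed the job in at about 14.5 s; no verdict came back.

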